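# Set a dowel level on a packed-up support

### The job

Set the wooden dowel up level on the plywood board, ready for marking: on the black rubber pad build a support with the large pine offcut lying flat at the bottom, the small offcut flat on it and the notched block on top with its notch upward, all centred over the pad and square with it so that the notch lines up with the blue V-rest. Then lay the dowel in the notch and the V, its middle halfway between the two supports, and let go. Leave the yellow tape measure where it is.

Things in the scene. Friction and masses are not known exactly. Their poses are not given: they have to be found in the camera images.
- pad: black rubber pad, 70 (x) x 90 (y) x 2 mm, fixed on top of a plywood board (210 x 125 x 15 mm, fixed to the table). Origin: centre of its underside, so its top is 2 mm above the origin (17 mm above the table). Its x axis lies along the line from pad to V-rest (either towards or away from it), its y axis across. The pad may be at either end of the board.
- v_rest: blue steel stand fixed on the same board, 110 mm from the pad centre to centre: 40 x 66 mm foot, steel post, and at the top an upward-open V of two 45-degree plates (24 mm along x, 54 mm over all in y, groove along its x axis, which is parallel to the pad's). Origin: centre of its underside on the board. Groove bottom 74 mm above the origin, tips of the V 97 mm; an 18 mm bar seated in it has its axis 87 mm above the origin.
- block_a: large pale pine offcut, plain block 45 (x) x 75 (y) x 38 (z) mm, 0.16 kg, lying flat; not to be mistaken for the cork-brown sanding block (58 x 95 x 27 mm), which only lies about. Origin: centre of its underside.
- block_b: small brown wooden offcut, plain block 36 (x) x 60 (y) x 22 (z) mm, 0.09 kg, lying flat. Origin: centre of its underside.
- block_notched: brown hardwood block 40 (x) x 100 (y) x 31 (z) mm, 0.14 kg, lying with its notch upward. Origin: centre of its underside. The notch runs right through along x, 34 mm wide, from y = -22 to y = +12 mm (its centre line at y = -5 mm), its floor 16 mm above the underside.
- dowel: pale round wooden dowel, 160 mm long (along its x axis), 18 mm in diameter, lying on the table. Origin: at mid-length on its surface, underneath at the start; it turns with the dowel.
- dowel_mid (a point): the middle of the dowel, on its axis (9 mm above the table at the start); x along the dowel.
- tape_measure: bystander: yellow tape measure, 42 x 88 x 62 mm, origin at the centre of its underside.

How it is judged:
At the end, for the whole second after the job is handed in: On the pad: large offcut, small offcut (centres within 13 mm of the pad's), notched block (18 mm) notch up, each flat, square within 0.17 rad. Dowel in notch and V: level within 0.04 rad, in line within 0.13, axis 83-91 mm over the board, middle within 68 mm of pad and V-rest centres. All at rest (horizontal distance between each of block_a, block_b and pad below 0.013 m and z of block_a in the frame of pad between -0.001 and 0.005 m and angle between each of block_a, block_b, block_notched's own z axis and vertical below 0.06 rad and angle between the x axis of each of block_a, block_b, block_notched and the x axis of pad, either way round below 0.17 rad and linear speed of each of block_a, block_b, block_notched, dowel below 0.01 m/s and z of block_b in the frame of pad between 0.037 and 0.043 m and horizontal distance between block_notched and pad below 0.018 m and z of block_notched in the frame of pad between 0.059 and 0.065 m and z of dowel_mid in the frame of pad between 0.083 and 0.091 m and angle between dowel's own x axis and vertical between 1.531 and 1.611 rad and angle between the x axis of dowel and the x axis of pad, either way round below 0.13 rad and horizontal distance between dowel_mid and v_rest below 0.068 m and horizontal distance between dowel_mid and pad below 0.068 m and angular speed of dowel below 0.2 rad/s); the robot touches nothing.
It fails at once if the tape measure is shifted by more than 30 mm (distance of tape_measure from where it was at the start of the episode above 0.03 m).
It also fails if it takes over 104 s, if anything falls off the work surface, if the arm or the gripper's body presses on something with over 40 N, if the wrist force passes 120 N, or if a joint passes its speed limit or range.

### The arm

A 7-joint arm with a two-finger parallel gripper is mounted at the origin on a cart in front of the work surface, level with it; the furniture and walls round the work are solid. World frame = base frame: x ahead of the robot, y to its left, z up, the work surface at z = 0. Lengths are in m, angles in rad, forces in N, time in s.
With the tool pointing down it reaches from about 0.425 to 0.875 m from the base axis. Payload 8.4 kg.
Tool frame: the origin (TCP) lies at the very end of the fingers, on their centre line; the grasp point (between the pads) lies robot.tcp_to_grasp behind it (robot.tcp_to_grasp is the distance from the TCP to the grasp point, in m); z points along the fingers, y is the line along which they close (so a half turn about z gives the same grasp; the last joint's range is limited). The gripper opens to 85 mm and grips with 20 to 120 N. Pads are 22 mm wide; open, the fingers measure 114 mm over their backs; the gripper's body (76 mm by 85 mm) begins 54 mm behind the grasp point. The pads swing forward as they close: fully open they stand 13 mm farther back than shut.
Start: joints at [1.106, 0.333, 0.04, 1.465, -0.013, 1.343, -0.059], TCP at [0.232, -0.607, 0.231] pointing down, gripper open.
Joint ranges: [-2.58, 2.58], [-0.38, 2.09], [-1.3, 1.39], [0.25, 2.4], [-1.5, 4.64], [0.08, 2.09], [-2.65, 2.65]. Speed limits (rad/s): [2.22, 2.22, 2.79, 2.79, 3.14, 3.14, 3.14].

### API

Orientations are given as a unit quaternion [w, x, y, z].
In Python, from workcell import robot gives the robot as it stands.
- The arm moves only by the shell command python3 -m pendant 'ROWS'. ROWS is JSON, a list of rows, each a list of 5 numbers: the shift along the tool's x, y, z in m, then the turn about the tool's z in rad, then the opening, from 0 (shut) to 1 (fully open). In form: [[x, y, z, twist, gripper], ...]. A call has 1 to 10 rows; each row is the pose to reach, as a shift and turn from the pose commanded when the call began, along the tool's axes at that moment; what a row does not reach only later rows make up. A row lasts 1/12 s, in which the tool goes at most 41.7 mm and 7.16 degrees, less where a joint would pass 70% of its speed; a pose out of reach is approached as far as the arm can. A call with a gripper value outside its range is refused whole. The fingers move at their own pace and stop on an object; the grip force is fixed at half the most. Time passes only in rows, so rows that repeat a pose let the fingers close. It gives the time, the measured TCP pose, the force, the opening and the grip force at its end, in the units of the state.
- robot.state(): the state, without advancing time (a new reading comes with each control period).
- robot.read_camera(name): name is "side" or "top"; returns the picture (400x640x3 uint8, blue, green, red); there is no depth.
- robot.calibration(name): a dict with "fx", "fy", "cx", "cy" (pixels), "dist_coeffs" ([k1, k2, p1, p2, k3] as OpenCV has them; the pictures are not rectified), "R" (3x3) and "t" (3): a world point X has camera coordinates R X + t. Camera axes: x right, y down, z forward; pixel columns grow to the right and rows downward; lengths in m; the calibration is good to about 2 mm. A picture is of the moment at which its call begins. calibration takes no time and is no camera call.
- robot.close_job(): hands the job in; it is judged then, once.
The state is a dict: "time": time; "qpos": joint angles; "qd": joint speeds; "joint_efforts": joint torques, N m; "position": TCP position; "ee_rot": TCP orientation; "force": force on the tool from outside, world axes, zero at the start; "ft_torque": the same for the moment, N m; "finger_gap": finger opening in m; "gripper_force": force on a finger pad.
Only numpy, scipy, OpenCV 4.12 (cv2) and the standard library are available. Lean on these libraries where they do the work, as an engineer would, in place of code of your own. Each camera call takes 0.05 s, during which the arm holds its last target. There are 200 camera calls.

## Working session

There is one attempt and no reset: what is moved stays moved. The work goes in short steps, Python scripts to look and compute and a shell command to move; the robot and the scene stay as the last step left them, time stands still between calls to the robot, and variables do not carry over. Pictures are saved under pics/ and viewed, at most 16 in all, crops included, and the job is handed in when it is done.

```bash
ls; mkdir -p pics
python3 - <<'E'
from workcell import robot
import cv2,json
print(robot.state()); print(robot.tcp_to_grasp)
for n in("side","top"):
    cv2.imwrite(f"pics/{n}0.png",robot.read_camera(n)); print(n,robot.calibration(n))
E
```

```text
pics
{'time': 0.0, 'qpos': array([ 1.105822  ,  0.33392908,  0.03986658,  1.46627562, -0.01341482,
        1.34329889, -0.05847958]), 'qd': array([-0.0010519 ,  0.00193463, -0.00013235,  0.00062097,  0.00066563,
        0.00169117, -0.00088941]), 'joint_efforts': array([-7.60886974e-05, -6.58561778e+01,  1.36517856e+00, -4.05575538e+01,
        1.67125196e-02,  1.23805337e-02,  7.00313791e-06]), 'position': array([ 0.23230501, -0.60657889,  0.23040729]), 'ee_rot': array([-7.98721431e-04,  9.83321772e-01,  1.81872526e-01, -1.96273568e-04]), 'force': array([ 0.15583641,  0.53564406, -1.2077173 ]), 'ft_torque': array([0.00498639, 0.00915824, 0.00446724]), 'gripper_force': 0.0, 'finger_gap': 0.08558893488397641}
0.0187
side {'fx': 487.71404040075464, 'fy': 487.71404040075464, 'cx': 321.4085956756571, 'cy': 199.62092714163867, 'dist_coeffs': array([0.01021884, 0.        , 0.        , 0.        , 0.        ]), 'R': array([[-0.99757047,  0.06918316, -0.00817609],
       [ 0.04927852,  0.6178148 , -0.784778  ],
       [-0.04924212, -0.78327426, -0.61972304]]), 't': array([ 0.46983404, -0.05875888,  1.3249538 ])}
top {'fx': 416.0010441717433, 'fy': 416.0010441717433, 'cx': 316.61809698839494, 'cy': 204.12949426259357, 'dist_coeffs': array([0.01268181, 0.        , 0.        , 0.        , 0.        ]), 'R': array([[-0.01691709, -0.99984855,  0.00408571],
       [-0.98373244,  0.01591323, -0.17893364],
       [ 0.17884152, -0.00704629, -0.98385266]]), 't': array([0.1541126 , 0.50362775, 0.95410387])}
```

View pics/side0.png

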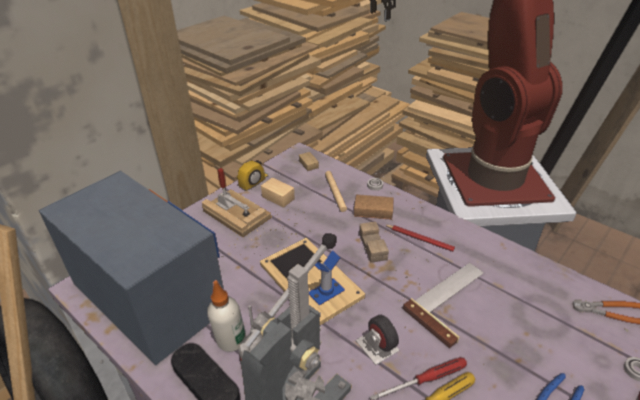

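View pics/top0.png

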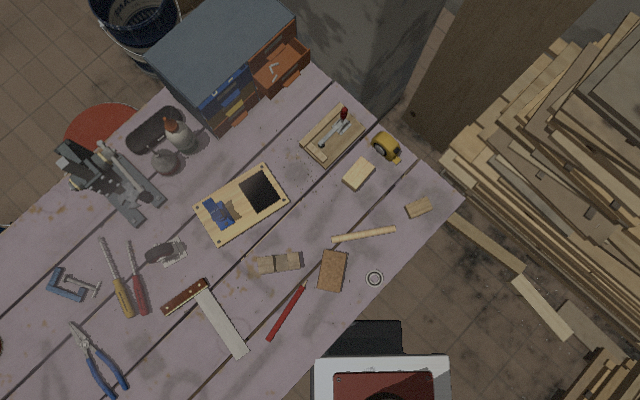

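The side and top pictures show the pad at (262,190) top and the V-rest at (220,212). block_a is pale at (358,174), block_b at (418,207) and the notched block at (278,262). The dowel is at (363,235) and the tape at (386,147). I'll enlarge the work area.

```bash
cat > h.py <<'E'
from workcell import robot
import cv2,numpy as np
def grab(n,f=None):
    im=robot.read_camera(n)
    if f: cv2.imwrite(f"pics/{f}.png",im)
    return im
def ray(n,px):
    c=robot.calibration(n);K=np.array([[c['fx'],0,c['cx']],[0,c['fy'],c['cy']],[0,0,1]])
    p=cv2.undistortPoints(np.array(px,float).reshape(-1,1,2),K,c['dist_coeffs'])[:,0]
    d=np.c_[p,np.ones(len(p))]@c['R']; o=-c['R'].T@c['t']
    return o,d
def onz(n,px,z):
    o,d=ray(n,px); return o+d*((z-o[2])/d[:,2])[:,None]
def proj(n,X):
    c=robot.calibration(n);K=np.array([[c['fx'],0,c['cx']],[0,c['fy'],c['cy']],[0,0,1]])
    return cv2.projectPoints(np.array(X,float).reshape(-1,1,3),cv2.Rodrigues(c['R'])[0],c['t'],K,c['dist_coeffs'])[0][:,0]
def crop(im,x0,y0,x1,y1,s,f):
    cv2.imwrite(f"pics/{f}.png",cv2.resize(im[y0:y1,x0:x1],None,fx=s,fy=s,interpolation=cv2.INTER_CUBIC))
E
python3 - <<'E'
from h import *
im=cv2.imread("pics/top0.png"); crop(im,185,120,445,300,3,"top0c")
im=cv2.imread("pics/side0.png"); crop(im,200,140,400,320,3,"side0c")
E
```

```text
(no output)
```

View pics/top0c.png

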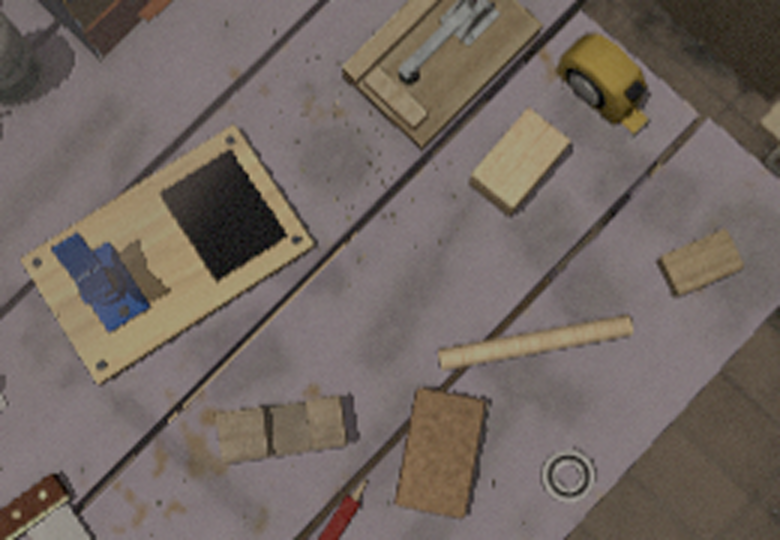

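View pics/side0c.png

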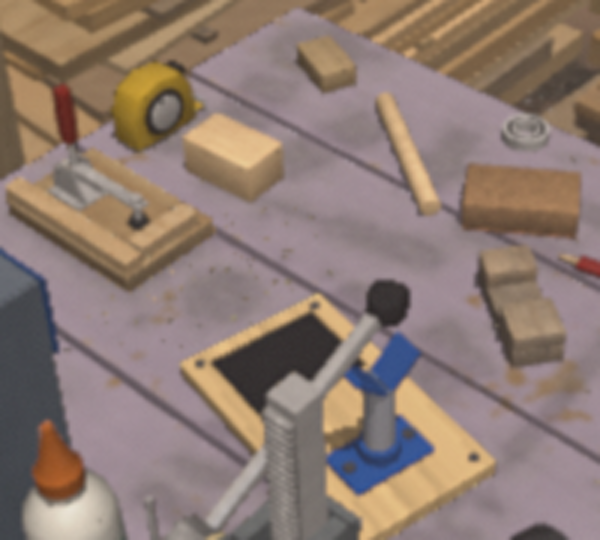

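Both crops confirm the layout. The notched block spans (218-355, 395-460) in the top crop, with its longer land (+y) at the left. The V-rest is at (100,280) and the pad at (225,215). Next I'll zoom in on the corners.

Run:
```python
from h import *
im=cv2.imread("pics/top0.png")
im=np.clip(im.astype(float)*1.5,0,255).astype(np.uint8)
def t(x,y): return cv2.resize(im[y:y+50,x:x+66],(396,300),interpolation=cv2.INTER_CUBIC)
cv2.imwrite("pics/z0.png",np.vstack([np.hstack([t(325,150),t(385,182)]),np.hstack([t(246,237),t(225,165)])]))
# masks
b,g,r=[c.astype(int) for c in cv2.split(cv2.imread("pics/top0.png"))]
m=((r-b)>22).astype(np.uint8)
n,l,s,c=cv2.connectedComponentsWithStats(m)
for i in range(1,n):
    if s[i][4]>150 and 190<c[i][0]<450 and 130<c[i][1]<300:
        cn=cv2.findContours((l==i).astype(np.uint8),0,2)[0][0]
        print(np.round(c[i],1),s[i],[np.round(v,1) for v in cv2.minAreaRect(cn)])
print(-robot.calibration("top")['R'].T@robot.calibration("top")['t'])
```

```text
[331.3 136.3] [ 299  102   67   67 1890] [array([332.3, 134.8]), array([38.2, 60.1]), np.float64(45.0)]
[385.7 144.9] [365 131  36  34 532] [array([384.9, 144.2]), array([42.4, 22.8]), np.float64(32.3)]
[357.6 173.1] [342 156  33  35 608] [array([357.5, 173.1]), array([19. , 32.4]), np.float64(40.2)]
[237.6 206.7] [ 192  161   98   87 2721] [array([240.2, 203.8]), array([49.9, 86.5]), np.float64(57.5)]
[418.5 207. ] [405 196  28  22 376] [array([418.7, 207.4]), array([16.5, 25. ]), np.float64(63.4)]
[342.2 257.1] [ 317  213   79   80 1492] [array([348.1, 249.7]), array([43.8, 98.5]), np.float64(42.6)]
[410.1 282.9] [ 356  228   95   93 2476] [array([410.7, 285.7]), array([ 39.3, 123.8]), np.float64(43.9)]
[287.5 260.9] [275 248  25  24 411] [array([286.8, 259. ]), array([21.4, 24.2]), np.float64(81.9)]
[260.4 266.2] [245 256  30  23 421] [array([259.5, 266. ]), array([21.6, 27.6]), np.float64(81.9)]
[0.32740871 0.15279781 1.02818392]
```

View pics/z0.png

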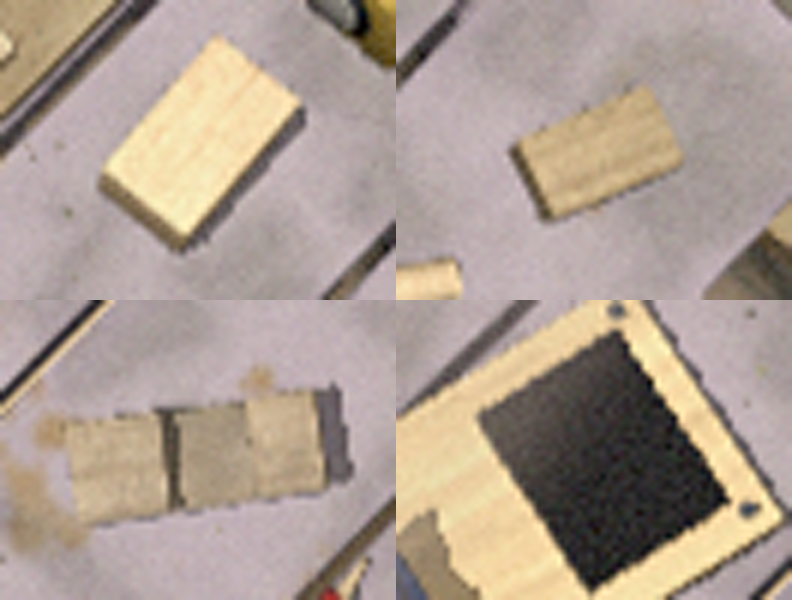

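Tile corners read: block_a (217,37),(303,105),(188,237),(103,172); block_b (249,85),(288,155),(155,212),(124,148); notched (67,122),(316,88),(325,185),(82,225); pad (222,32),(333,200),(196,290),(84,112). Each is relative to its own tile.

Run:
```python
from h import *
def q(name,pts,x0,y0,s,z):
    px=(np.array(pts,float)+.5)/s-.5+[x0,y0]
    P=onz("top",px,z)[:,:2]; c=P.mean(0)
    e=[np.linalg.norm(P[i]-P[(i+1)%4])*1e3 for i in range(4)]
    L=[P[(i+1)%4]-P[i] for i in range(4)]
    a=[np.degrees(np.arctan2(v[1],v[0]))%180 for v in L]
    print(name,np.round(c,4),np.round(e,1),np.round(a,1),"short axis first? edges");return P
q("a",[(217,37),(303,105),(188,237),(103,172)],325,150,6,.038)
q("b",[(249,85),(288,155),(155,212),(124,148)],385,182,6,.022)
q("n",[(67,122),(316,88),(325,185),(82,225)],246,237,6,.031)
q("pad",[(222,32),(333,200),(196,290),(84,112)],225,165,6,.017)
P=q("board",[(235,127),(314,243),(100,383),(23,262)],185,120,3,.015)
d=onz("top",(np.array([(440,358),(632,326)])+.5)/3-.5+[185,120],.009)
print("dowel",d.mean(0),np.linalg.norm(d[1]-d[0]),np.degrees(np.arctan2(*(d[1]-d[0])[[1,0]])))
```

```text
a [0.5847 0.0418] [45.2 73.4 43.7 74.4] [ 49.2 138.1  50.7 139.3] short axis first? edges
b [ 0.5002 -0.1048] [32.6 60.2 28.9 58.7] [ 25.5 112.1  22.7 115.7] short axis first? edges
n [0.3696 0.2384] [99.5 38.3 96.8 40.9] [96.8  4.8 98.3  8.8] short axis first? edges
pad [0.5469 0.2871] [85.8 67.1 89.  66. ] [ 32.6 123.2  31.9 120.4] short axis first? edges
board [0.5153 0.3326] [119.9 206.7 120.  206.6] [ 33.3 122.9  33.2 122.9] short axis first? edges
dowel [0.43703615 0.03170498 0.009     ] 0.16011799231739315 -81.4729138001607
```

```bash
cat >> h.py <<'E'
def go(x,y,z,close_deg):
    """shift/turn from present pose to TCP x,y,z with fingers closing along world angle close_deg"""
    from scipy.spatial.transform import Rotation as Ro
    s=robot.state(); w=s['ee_rot']; M=Ro.from_quat([w[1],w[2],w[3],w[0]]).as_matrix()
    d=M.T@(np.array([x,y,z])-s['position'])
    now=np.degrees(np.arctan2(M[1,1],M[0,1]))
    t=-((close_deg-now+90)%180-90)
    print("t%.2f"%s['time'],"pos",np.round(s['position'],4),"close@%.1f"%now,"tilt",np.round(M[:2,2],3),"gap %.4f"%s['finger_gap'],"F",np.round(s['force'],1),"q",np.round(s['qpos'],2))
    print(" -> rows",np.round(d,4),"twist %.3f"%np.radians(t),"min rows",np.ceil(max(np.linalg.norm(d)/.0417,abs(t)/7.16)))
E
python3 -c "
from h import *
go(.5847,.0418,.20,49.9)"
```

```text
t0.10 pos [ 0.2323 -0.6066  0.2305] close@-69.0 tilt [-0.001  0.001] gap 0.0851 F [ 0.4  0.6 -0.8] q [ 1.11  0.33  0.04  1.47 -0.01  1.34 -0.06]
 -> rows [ 0.561  -0.4795  0.0312] twist 1.066 min rows 18.0
```

```bash
python3 -m pendant '[[0.28,-0.24,-0.04,-1.04,1],[0.28,-0.24,-0.04,-1.04,1],[0.28,-0.24,-0.04,-1.04,1],[0.28,-0.24,-0.04,-1.04,1],[0.28,-0.24,-0.04,-1.04,1],[0.28,-0.24,-0.04,-1.04,1],[0.28,-0.24,-0.04,-1.04,1],[0.28,-0.24,-0.04,-1.04,1],[0.28,-0.24,-0.04,-1.04,1],[0.28,-0.24,-0.04,-1.04,1]]'; python3 -c "
from h import *
go(.5847,.0418,.12,49.9)"
```

```text
time: 0.93
position: [0.4124, -0.2752, 0.2724]
ee_rot: [0.0, 0.759, 0.651, 0.001]
force: [-0.1, 0.6, 0.6]
finger_gap: 0.0856
gripper_force: 0.0
t0.93 pos [ 0.4124 -0.2752  0.2724] close@-8.7 tilt [0.002 0.001] gap 0.0856 F [-0.1  0.6  0.6] q [ 0.81  0.01 -0.31  1.75  0.    1.37  0.35]
 -> rows [0.3393 0.122  0.1532] twist -1.023 min rows 10.0
```

```bash
python3 -m pendant '[[0.339,0.122,0.07,-1.023,1],[0.339,0.122,0.07,-1.023,1],[0.339,0.122,0.07,-1.023,1],[0.339,0.122,0.07,-1.023,1],[0.339,0.122,0.07,-1.023,1],[0.339,0.122,0.07,-1.023,1],[0.339,0.122,0.07,-1.023,1],[0.339,0.122,0.07,-1.023,1],[0.339,0.122,0.07,-1.023,1],[0.339,0.122,0.07,-1.023,1]]'; python3 -c "
from h import *
go(.5847,.0418,.006,49.9)
crop(grab('top'),300,100,440,220,5,'a1')"
```

```text
time: 1.77
position: [0.5848, 0.0392, 0.1995]
ee_rot: [-0.002, 0.344, 0.939, 0.002]
force: [-1.0, 0.5, -0.3]
finger_gap: 0.0856
gripper_force: 0.0
t1.77 pos [0.5848 0.0392 0.1995] close@49.7 tilt [-0.002  0.004] gap 0.0856 F [-1.   0.5 -0.3] q [ 0.4   0.29 -0.64  1.64  0.17  1.27  0.59]
 -> rows [0.0009 0.0014 0.1935] twist -0.003 min rows 5.0
```

View pics/a1.png

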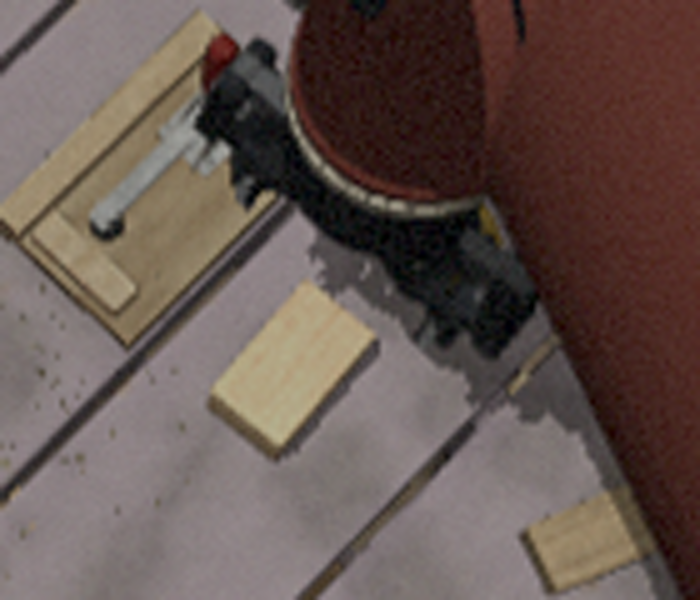

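The picture shows the gripper square with block_a: fingers up-left and down-right of it, and clear of the tape. I'll descend and grip.

```bash
python3 -m pendant '[[0.001,0.001,0.06,-0.003,1],[0.001,0.001,0.12,-0.003,1],[0.001,0.001,0.17,-0.003,1],[0.001,0.001,0.191,-0.003,1],[0.001,0.001,0.191,-0.003,1],[0.001,0.001,0.191,-0.003,0],[0.001,0.001,0.191,-0.003,0],[0.001,0.001,0.191,-0.003,0],[0.001,0.001,0.191,-0.003,0],[0.001,0.001,0.191,-0.003,0]]'; python3 -m pendant '[[0,0,0,0,0],[0,0,0,0,0],[0,0,-0.03,0,0],[0,0,-0.06,0,0],[0,0,-0.10,0,0],[0,0,-0.14,0,0],[0,0,-0.14,0,0]]';  python3 -c "
from h import *
go(.5469,.2871,.15,122.9)"
```

```text
time: 2.65
position: [0.5861, 0.033, 0.0132]
ee_rot: [0.002, 0.348, 0.938, 0.001]
force: [-0.7, 0.7, 8.7]
finger_gap: 0.0437
gripper_force: 63.0
time: 3.23
position: [0.5884, 0.0339, 0.1601]
ee_rot: [0.006, 0.347, 0.938, 0.002]
force: [2.3, 1.0, 0.6]
finger_gap: 0.0435
gripper_force: 62.1
t3.23 pos [0.5884 0.0339 0.1601] close@49.3 tilt [ 0.013 -0.   ] gap 0.0435 F [2.3 1.  0.6] q [ 0.4   0.32 -0.63  1.69  0.2   1.19  0.57]
 -> rows [0.1965 0.1649 0.0095] twist -1.284 min rows 11.0
```

```bash
python3 -m pendant '[[0.1,0.08,0,-0.64,0],[0.1,0.08,0,-0.64,0],[0.1,0.08,0,-0.64,0],[0.1,0.08,0,-0.64,0],[0.196,0.165,0,-1.284,0],[0.196,0.165,0,-1.284,0],[0.196,0.165,0,-1.284,0],[0.196,0.165,0,-1.284,0],[0.196,0.165,0,-1.284,0],[0.196,0.165,0,-1.284,0]]';  python3 -m pendant '[[0,0,0,-0.1,0],[0,0,0,0,0],[0,0,0,0,0]]';python3 -c "
from h import *
go(.5469,.2871,.10,122.9)
crop(grab('side'),200,180,400,320,4,'a2')
grab('top','a2t')"
```

```text
time: 4.07
position: [0.5427, 0.2872, 0.1515]
ee_rot: [0.001, -0.271, 0.963, -0.0]
force: [0.7, -1.0, -1.3]
finger_gap: 0.0439
gripper_force: 62.2
time: 4.32
position: [0.5433, 0.2858, 0.1513]
ee_rot: [0.001, -0.265, 0.964, -0.0]
force: [-0.2, -0.1, -1.4]
finger_gap: 0.0438
gripper_force: 62.1
t4.32 pos [0.5433 0.2858 0.1513] close@120.7 tilt [0.001 0.   ] gap 0.0438 F [-0.2 -0.1 -1.4] q [ 0.15  0.47 -0.93  1.62  0.39  1.25  1.26]
 -> rows [-0.0037 -0.0007  0.0513] twist -0.039 min rows 2.0
```

View pics/a2.png

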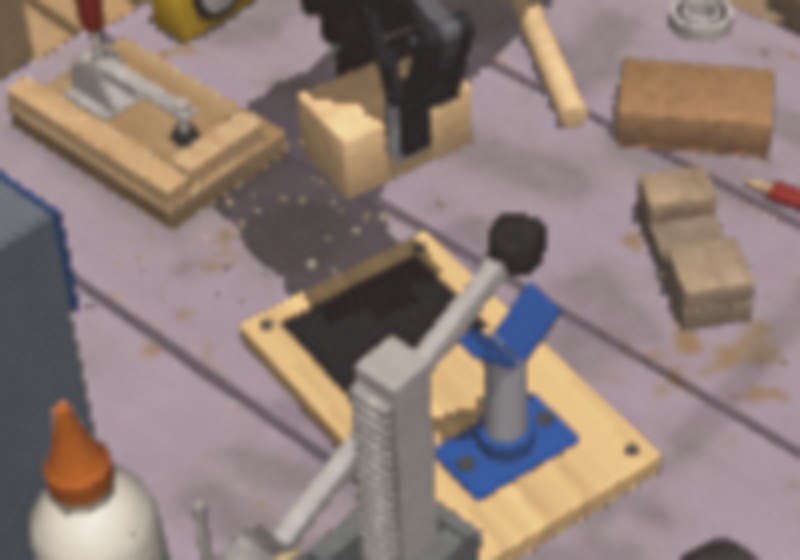

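The side crop shows block_a held level above the pad. Its lower long edge runs (347,197)-(470,143), with the fingertip near the edge's middle at (408,155). I'll check that edge numerically.

Run:
```python
from h import *
u=(np.array([(347,197),(470,143)])+.5)/4-.5+[200,180]
for z in(.135,.142,.150):
    P=onz("side",u,z); v=P[1]-P[0]; print(z,np.round(P,4).tolist(),np.linalg.norm(v),np.degrees(np.arctan2(v[1],v[0])), np.round(P.mean(0)+[.0225*np.cos(np.radians(-57.1)),.0225*np.sin(np.radians(-57.1)),0],4))
# pad from side: visible far corners
u=(np.array([(284,320),(432,255)])+.5)/4-.5+[200,180]
print(onz("side",u,.017))
```

```text
0.135 [[0.5613, 0.3156, 0.135], [0.498, 0.2791, 0.135]] 0.07313585828217241 -149.99042284001214 [0.5419 0.2785 0.135 ]
0.142 [[0.5611, 0.3235, 0.142], [0.4984, 0.2873, 0.142]] 0.07234069725446891 -149.99042284001214 [0.542  0.2865 0.142 ]
0.15 [[0.5608, 0.3325, 0.15], [0.4989, 0.2968, 0.15]] 0.07143194179423618 -149.99042284001214 [0.5421 0.2958 0.15  ]
[[0.60143351 0.28073865 0.017     ]
 [0.51846612 0.2356853  0.017     ]]
```

```bash
python3 -m pendant '[[-0.003,0,0.03,-0.039,0],[-0.003,0,0.06,-0.039,0],[-0.003,0,0.09,-0.039,0],[-0.003,0,0.105,-0.039,0],[-0.003,0,0.112,-0.039,0],[-0.003,0,0.112,-0.039,0],[-0.003,0,0.112,-0.039,0]]'; python3 -c "
from h import *
go(.545,.287,.030,122.9)"
```

```text
time: 5.0
position: [0.546, 0.2881, 0.0396]
ee_rot: [0.001, -0.286, 0.958, 0.0]
force: [-0.4, -0.0, -1.9]
finger_gap: 0.044
gripper_force: 62.1
t5.00 pos [0.546  0.2881 0.0396] close@123.2 tilt [0.001 0.001] gap 0.0440 F [-0.4 -0.  -1.9] q [ 0.1   0.59 -0.86  1.71  0.5   1.07  1.23]
 -> rows [ 0.0015 -0.0003  0.0096] twist 0.005 min rows 1.0
```

```bash
python3 -m pendant '[[0.001,0,0.004,0,0],[0.001,0,0.008,0,0],[0.001,0,0.010,0,0],[0.001,0,0.010,0,0]]'; python3 -m pendant '[[0,0,0,0,1],[0,0,0,0,1],[0,0,0,0,1],[0,0,0,0,1],[0,0,-0.04,0,1],[0,0,-0.08,0,1],[0,0,-0.12,0,1],[0,0,-0.15,0,1],[0,0,-0.15,0,1]]'; python3 -c "
from h import *
go(.5002,-.1048,.15,24.1)"
```

```text
time: 5.33
position: [0.5454, 0.2873, 0.0305]
ee_rot: [0.001, -0.285, 0.958, -0.0]
force: [-4.3, -3.9, 14.0]
finger_gap: 0.0438
gripper_force: 64.0
time: 6.08
position: [0.5469, 0.2893, 0.1852]
ee_rot: [0.005, -0.286, 0.958, 0.001]
force: [0.7, 0.8, -0.3]
finger_gap: 0.0853
gripper_force: 0.0
t6.08 pos [0.5469 0.2893 0.1852] close@123.2 tilt [0.008 0.004] gap 0.0853 F [ 0.7  0.8 -0.3] q [ 0.17  0.45 -0.95  1.58  0.38  1.3   1.32]
 -> rows [ 0.2551 -0.3042  0.0332] twist -1.412 min rows 12.0
```

```bash
python3 -m pendant '[[0.13,-0.15,0,0.87,1],[0.13,-0.15,0,0.87,1],[0.13,-0.15,0,0.87,1],[0.13,-0.15,0,0.87,1],[0.13,-0.15,0,0.87,1],[0.13,-0.15,0,0.87,1],[0.2551,-0.3042,0.01,1.73,1],[0.2551,-0.3042,0.01,1.73,1],[0.2551,-0.3042,0.01,1.73,1],[0.2551,-0.3042,0.01,1.73,1]]';python3 -m pendant '[[0,0,0,0,1],[0,0,0,0,1]]'; python3 -c "
from h import *
go(.5002,-.1048,.10,24.1)
im=grab('top','b1')
b,g,r=[c.astype(int) for c in cv2.split(im)]
"
```

```text
time: 6.92
position: [0.5004, -0.0771, 0.1699]
ee_rot: [0.0, 0.332, 0.943, -0.0]
force: [0.2, -0.3, -0.0]
finger_gap: 0.0852
gripper_force: 0.0
time: 7.08
position: [0.5003, -0.0781, 0.1694]
ee_rot: [-0.0, 0.332, 0.943, -0.0]
force: [-0.0, 1.2, 1.3]
finger_gap: 0.0854
gripper_force: 0.0
t7.08 pos [ 0.5003 -0.0781  0.1694] close@51.3 tilt [-0.001 -0.   ] gap 0.0854 F [-0.   1.2  1.3] q [ 0.69  0.14 -0.66  1.86  0.09  1.17  0.89]
 -> rows [-0.0166 -0.0208  0.0695] twist 0.474 min rows 4.0
```

```bash
python3 -m pendant '[[-0.0166,-0.0208,0.07,0.474,1],[-0.0166,-0.0208,0.07,0.474,1],[-0.0166,-0.0208,0.07,0.474,1],[-0.0166,-0.0208,0.07,0.474,1],[-0.0166,-0.0208,0.07,0.474,1],[-0.0166,-0.0208,0.07,0.474,1]]'; python3 -c "
from h import *
go(.5002,-.1048,.010,24.1)
crop(grab('side'),230,120,380,220,5,'b1s')"
```

```text
time: 7.63
position: [0.5015, -0.1003, 0.1001]
ee_rot: [0.0, 0.539, 0.842, 0.0]
force: [-0.5, -0.2, -0.4]
finger_gap: 0.0854
gripper_force: 0.0
t7.63 pos [ 0.5015 -0.1003  0.1001] close@24.8 tilt [0. 0.] gap 0.0854 F [-0.5 -0.2 -0.4] q [ 0.65  0.22 -0.59  1.93  0.14  1.03  0.43]
 -> rows [-0.0036 -0.0031  0.0901] twist 0.012 min rows 3.0
```

View pics/b1s.png

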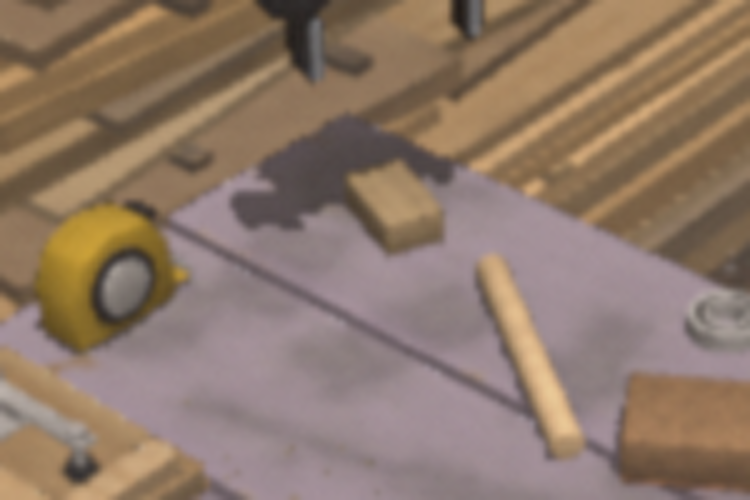

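The fingers straddle block_b, at (310,75) and (470,35) above the block at (395,205). Descending now.

```bash
python3 -m pendant '[[-0.0036,-0.003,0.04,0.01,1],[-0.0036,-0.003,0.075,0.01,1],[-0.0036,-0.003,0.09,0.01,1],[-0.0036,-0.003,0.09,0.01,1],[-0.0036,-0.003,0.09,0.01,0],[-0.0036,-0.003,0.09,0.01,0],[-0.0036,-0.003,0.09,0.01,0],[-0.0036,-0.003,0.09,0.01,0],[-0.0036,-0.003,0.09,0.01,0],[-0.0036,-0.003,0.09,0.01,0]]'; python3 -m pendant '[[0,0,0,0,0],[0,0,-0.03,0,0],[0,0,-0.07,0,0],[0,0,-0.11,0,0],[0,0,-0.15,0,0],[0,0,-0.17,0,0],[0,0,-0.17,0,0]]';  python3 -c "
from h import *
go(.5455,.2873,.17,122.9)"
```

```text
time: 8.52
position: [0.501, -0.1067, 0.0116]
ee_rot: [0.001, 0.546, 0.838, 0.0]
force: [-1.1, 0.5, 8.4]
finger_gap: 0.0344
gripper_force: 59.6
time: 9.1
position: [0.5026, -0.1068, 0.186]
ee_rot: [0.005, 0.546, 0.838, 0.001]
force: [-0.0, -0.4, -0.9]
finger_gap: 0.034
gripper_force: 60.8
t9.10 pos [ 0.5026 -0.1068  0.186 ] close@23.9 tilt [ 0.009 -0.003] gap 0.0340 F [-0.  -0.4 -0.9] q [ 0.68  0.12 -0.6   1.83  0.08  1.2   0.48]
 -> rows [0.3432 0.1985 0.0151] twist 1.413 min rows 12.0
```

```bash
python3 -m pendant '[[0.17,0.1,0,-0.86,0],[0.17,0.1,0,-0.86,0],[0.17,0.1,0,-0.86,0],[0.17,0.1,0,-0.86,0],[0.17,0.1,0,-0.86,0],[0.343,0.198,0.01,-1.728,0],[0.343,0.198,0.01,-1.728,0],[0.343,0.198,0.01,-1.728,0],[0.343,0.198,0.01,-1.728,0],[0.343,0.198,0.01,-1.728,0]]'; python3 -m pendant '[[0,0,0,-0.1,0]]'; python3 -c "
from h import *
go(.5455,.2873,.17,122.9)"
```

```text
time: 9.93
position: [0.5415, 0.2906, 0.1695]
ee_rot: [-0.0, -0.051, 0.999, 0.0]
force: [0.0, 0.5, -0.6]
finger_gap: 0.0343
gripper_force: 60.8
time: 10.02
position: [0.5396, 0.2953, 0.1695]
ee_rot: [-0.001, -0.105, 0.994, 0.002]
force: [-0.9, -0.5, -0.1]
finger_gap: 0.0341
gripper_force: 60.8
t10.02 pos [0.5396 0.2953 0.1695] close@102.1 tilt [-0.002  0.005] gap 0.0341 F [-0.9 -0.5 -0.1] q [ 0.15  0.46 -0.95  1.6   0.38  1.28  0.93]
 -> rows [-0.0041 -0.0091 -0.0006] twist -0.364 min rows 3.0
```

```bash
python3 -m pendant '[[-0.004,-0.009,0,-0.364,0],[-0.004,-0.009,0,-0.364,0],[-0.004,-0.009,0,-0.364,0],[-0.004,-0.009,0,-0.364,0],[-0.004,-0.009,0,-0.364,0]]'; python3 -c "
from h import *
go(.5455,.2873,.085,122.9)
crop(grab('side'),220,150,380,270,5,'b2')"
```

```text
time: 10.43
position: [0.5477, 0.2791, 0.1695]
ee_rot: [-0.0, -0.274, 0.962, 0.0]
force: [-0.2, -0.1, -1.0]
finger_gap: 0.0341
gripper_force: 60.8
t10.43 pos [0.5477 0.2791 0.1695] close@121.8 tilt [-0.001  0.   ] gap 0.0341 F [-0.2 -0.1 -1. ] q [ 0.22  0.49 -1.01  1.6   0.42  1.3   1.27]
 -> rows [-0.0025  0.0081  0.0845] twist -0.018 min rows 3.0
```

View pics/b2.png

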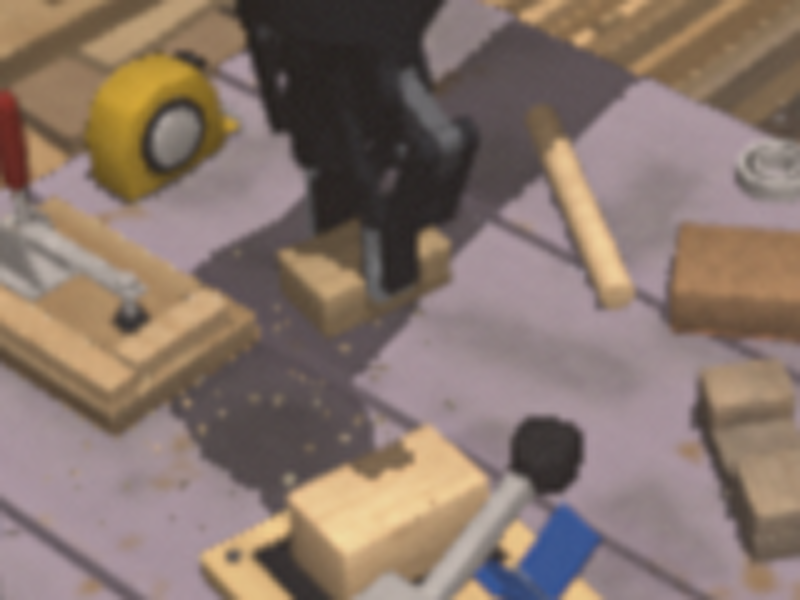

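Block_a sits on the pad with its top face at (290,495),(432,427),(490,480),(345,555). Held block_b's lower edge is (331,336)-(450,275). I'll compute both centres.

Run:
```python
from h import *
f=lambda p:(np.array(p)+.5)/5-.5+[220,150]
P=onz("side",f([(290,495),(432,427),(490,480),(345,555)]),.055); print("a",P.mean(0),P[:,:2].round(4).tolist())
P=onz("side",f([(331,336),(450,275)]),.158); v=P[1]-P[0]
print("b",np.linalg.norm(v),np.degrees(np.arctan2(v[1],v[0])),P.mean(0)+.018*np.array([np.cos(-1),np.sin(-1),0]))
```

```text
a [0.54124691 0.28620866 0.055     ] [[0.5838, 0.287], [0.5217, 0.249], [0.4984, 0.2844], [0.5611, 0.3244]]
b 0.05962338981798887 -144.64927143793784 [0.54654901 0.27337748 0.158     ]
```

```bash
python3 -m pendant '[[-0.0055,0.008,0.02,-0.018,0],[-0.0055,0.008,0.05,-0.018,0],[-0.0055,0.008,0.075,-0.018,0],[-0.0055,0.008,0.085,-0.018,0],[-0.0055,0.008,0.09,-0.018,0],[-0.0055,0.008,0.09,-0.018,0]]'; python3 -c "
from h import *
go(.548,.289,.0666,122.9)"
```

```text
time: 10.98
position: [0.5481, 0.2888, 0.0796]
ee_rot: [-0.0, -0.284, 0.959, -0.0]
force: [0.3, 0.3, 0.2]
finger_gap: 0.0339
gripper_force: 60.7
t10.98 pos [0.5481 0.2888 0.0796] close@123.0 tilt [-0.001 -0.   ] gap 0.0339 F [0.3 0.3 0.2] q [ 0.16  0.58 -0.96  1.67  0.51  1.16  1.22]
 -> rows [0.     0.0002 0.013 ] twist 0.002 min rows 1.0
```

```bash
python3 -m pendant '[[0,0,0.005,0,0],[0,0,0.010,0,0],[0,0,0.0135,0,0],[0,0,0.0135,0,0]]'; python3 -m pendant '[[0,0,0,0,1],[0,0,0,0,1],[0,0,0,0,1],[0,0,0,0,1],[0,0,-0.04,0,1],[0,0,-0.08,0,1],[0,0,-0.12,0,1],[0,0,-0.12,0,1]]'; python3 -c "
from h import *
# notch block land: centre + 23mm along +y axis (angle 97.5)
a=np.radians(97.5)
print(.3696+.023*np.cos(a),.2384+.023*np.sin(a))
go(.3696+.023*np.cos(a),.2384+.023*np.sin(a),.12,7)"
```

```text
time: 11.32
position: [0.5488, 0.2891, 0.0669]
ee_rot: [0.001, -0.284, 0.959, 0.0]
force: [-0.6, -0.2, -1.2]
finger_gap: 0.0339
gripper_force: 60.8
time: 11.98
position: [0.5506, 0.2918, 0.1947]
ee_rot: [0.005, -0.285, 0.959, 0.001]
force: [0.4, 2.0, 0.7]
finger_gap: 0.0854
gripper_force: 0.0
0.3665978975789388 0.26120323181159766
t11.98 pos [0.5506 0.2918 0.1947] close@123.1 tilt [0.009 0.005] gap 0.0854 F [0.4 2.  0.7] q [ 0.21  0.48 -1.02  1.55  0.42  1.33  1.29]
 -> rows [0.1716 0.0749 0.0729] twist -1.115 min rows 9.0
```

```bash
python3 -m pendant '[[0,0,-0.02,0.12,1],[0.09,0.04,-0.02,1.0,1],[0.09,0.04,-0.02,1.0,1],[0.09,0.04,-0.02,1.0,1],[0.09,0.04,-0.02,1.0,1],[0.09,0.04,-0.02,1.0,1],[0.172,0.075,0,2.01,1],[0.172,0.075,0,2.01,1],[0.172,0.075,0,2.01,1],[0.172,0.075,0,2.01,1]]'; python3 -c "
from h import *
go(.3666,.2612,.12,7.5)"
```

```text
time: 12.82
position: [0.3605, 0.2572, 0.1857]
ee_rot: [0.001, 0.33, 0.944, -0.002]
force: [1.3, -0.3, 1.1]
finger_gap: 0.0854
gripper_force: 0.0
t12.82 pos [0.3605 0.2572 0.1857] close@51.5 tilt [ 0.001 -0.004] gap 0.0854 F [ 1.3 -0.3  1.1] q [ 0.32 -0.02 -1.01  1.96 -0.02  1.19  0.22]
 -> rows [-0.0021  0.0071  0.0657] twist 0.768 min rows 7.0
```

```bash
python3 -m pendant '[[-0.002,0.007,0.03,0.768,1],[-0.002,0.007,0.06,0.768,1],[-0.002,0.007,0.085,0.768,1],[-0.002,0.007,0.085,0.768,1],[-0.002,0.007,0.085,0.768,1],[-0.002,0.007,0.085,0.768,1],[-0.002,0.007,0.085,0.768,1],[-0.002,0.007,0.085,0.768,1],[-0.002,0.007,0.085,0.768,1]]'; python3 -c "
from h import *
go(.3666,.2612,.012,7.5)
crop(grab('side'),320,170,440,270,6,'n1')"
```

```text
time: 13.57
position: [0.3692, 0.2623, 0.1016]
ee_rot: [0.0, 0.656, 0.755, 0.0]
force: [-0.5, 0.2, -0.1]
finger_gap: 0.0852
gripper_force: 0.0
t13.57 pos [0.3692 0.2623 0.1016] close@8.0 tilt [ 0. -0.] gap 0.0852 F [-0.5  0.2 -0.1] q [ 0.21  0.14 -0.96  2.04  0.13  1.02 -0.68]
 -> rows [-0.0007 -0.0028  0.0896] twist 0.008 min rows 3.0
```

View pics/n1.png

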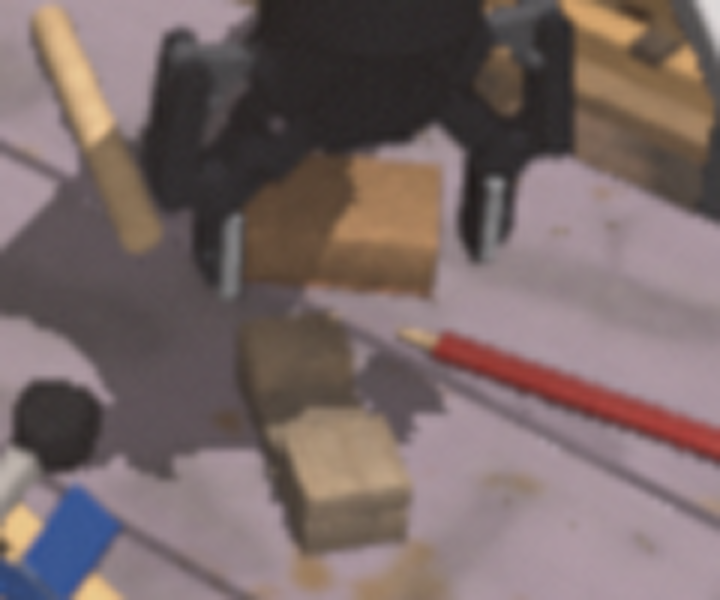

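The fingers, at (230,290) and (490,255), straddle the longer land at (345,470), allowing for height. The block's yaw matches, so I'll descend and grip.

```bash
python3 -m pendant '[[-0.001,-0.003,0.04,0.01,1],[-0.001,-0.003,0.075,0.01,1],[-0.001,-0.003,0.089,0.01,1],[-0.001,-0.003,0.089,0.01,1],[-0.001,-0.003,0.089,0.01,0],[-0.001,-0.003,0.089,0.01,0],[-0.001,-0.003,0.089,0.01,0],[-0.001,-0.003,0.089,0.01,0],[-0.001,-0.003,0.089,0.01,0],[-0.001,-0.003,0.089,0.01,0]]'; python3 -m pendant '[[0,0,0,0,0],[0,0,-0.03,0,0],[0,0,-0.07,0,0],[0,0,-0.11,0,0],[0,0,-0.15,0,0],[0,0,-0.19,0,0],[0,0,-0.19,0,0]]';  python3 -c "
from h import *
u=np.array([.84,.543])*.028+[.5465,.288]
print(u);go(u[0],u[1],.2,122.9)"
```

```text
time: 14.45
position: [0.3675, 0.2613, 0.014]
ee_rot: [0.001, 0.662, 0.75, 0.001]
force: [-2.1, -1.5, 10.8]
finger_gap: 0.0387
gripper_force: 60.0
time: 15.03
position: [0.369, 0.2634, 0.2101]
ee_rot: [0.003, 0.661, 0.75, 0.005]
force: [0.9, 0.8, -1.4]
finger_gap: 0.0386
gripper_force: 62.0
[0.57002  0.303204]
t15.03 pos [0.369  0.2634 0.2101] close@7.2 tilt [0.011 0.003] gap 0.0386 F [ 0.9  0.8 -1.4] q [ 0.3  -0.03 -0.98  1.92 -0.03  1.23 -0.55]
 -> rows [0.0142 0.2043 0.0124] twist 1.122 min rows 9.0
```

```bash
python3 -m pendant '[[0.014,0.204,0.01,1.122,0],[0.014,0.204,0.01,1.122,0],[0.014,0.204,0.01,1.122,0],[0.014,0.204,0.01,1.122,0],[0.014,0.204,0.01,1.122,0],[0.014,0.204,0.01,1.122,0],[0.014,0.204,0.01,1.122,0],[0.014,0.204,0.01,1.122,0],[0.014,0.204,0.01,1.122,0],[0.014,0.204,0.01,1.122,0]]'; python3 -m pendant '[[0,0,0,0,0],[0,0,0,0,0]]'; python3 -c "
from h import *
go(.570,.3032,.12,122.9)
a=grab('side');t=grab('top')
A=cv2.resize(a[140:260,230:360],(520,480),interpolation=cv2.INTER_CUBIC)
B=cv2.resize(t[150:270,190:260],(280,480),interpolation=cv2.INTER_CUBIC)
cv2.imwrite('pics/n2.png',np.hstack([A,B]))"
```

```text
time: 15.87
position: [0.5671, 0.3002, 0.193]
ee_rot: [-0.0, 0.96, 0.28, 0.0]
force: [-0.1, -0.6, -2.8]
finger_gap: 0.0389
gripper_force: 61.9
time: 16.03
position: [0.5671, 0.3, 0.1928]
ee_rot: [0.0, 0.959, 0.285, 0.0]
force: [1.2, -0.5, -1.9]
finger_gap: 0.0381
gripper_force: 61.9
t16.03 pos [0.5671 0.3    0.1928] close@-56.9 tilt [ 0.001 -0.   ] gap 0.0381 F [ 1.2 -0.5 -1.9] q [ 0.    0.43 -0.74  1.51  0.3   1.32 -1.76]
 -> rows [ 0.0042 -0.0011  0.0728] twist 0.004 min rows 2.0
```

View pics/n2.png

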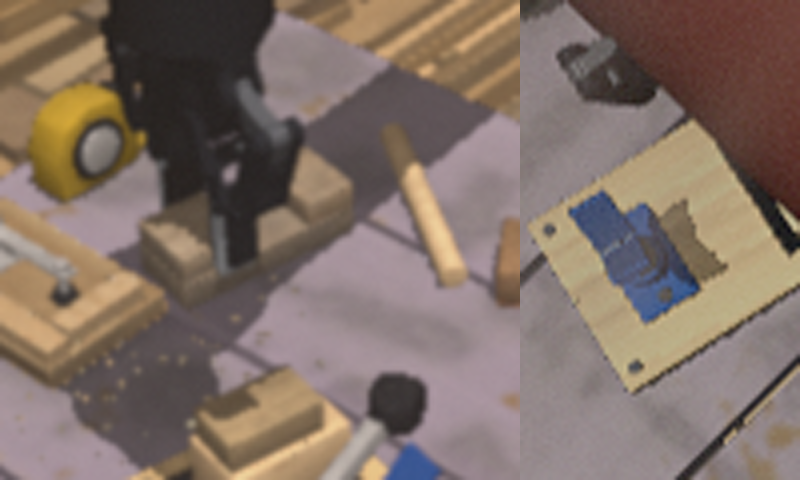

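The a+b stack looks good, and the notched block is held level over it with its lower edge at (190,305)-(352,215). I'll compute its centre relative to the TCP.

Run:
```python
from h import *
f=lambda p:(np.array(p)+.5)/4-.5+[230,140]
P=onz("side",f([(190,305),(352,215)]),.179); v=P[1]-P[0]
c=P.mean(0)[:2]+.020*np.array([np.cos(np.radians(-57)),np.sin(np.radians(-57))])
print(np.linalg.norm(v),np.degrees(np.arctan2(v[1],v[0])),c, (np.array([.5671,.3])-c)@np.array([.84,.543]))
Q=onz("side",f([(195,408),(288,365),(325,405),(237,468)]),.077); print("b",Q.mean(0),Q.round(4)[:,:2].tolist())
```

```text
0.10358828037255961 -141.80436100051028 [0.5469711  0.27782687] 0.0289482863120269
b [0.54601952 0.29386277 0.077     ] [[0.5808, 0.2891], [0.5309, 0.2593], [0.5128, 0.2921], [0.5596, 0.335]]
```

```bash
python3 -m pendant '[[0.0067,-0.0015,0.03,0.004,0],[0.0067,-0.0015,0.06,0.004,0],[0.0067,-0.0015,0.08,0.004,0],[0.0067,-0.0015,0.085,0.004,0],[0.0067,-0.0015,0.088,0.004,0],[0.0067,-0.0015,0.088,0.004,0]]'; python3 -c "
from h import *
go(.5721,.3046,.091,122.9)"
```

```text
time: 16.63
position: [0.5721, 0.3052, 0.105]
ee_rot: [-0.0, 0.96, 0.281, 0.0]
force: [0.7, 0.4, -1.9]
finger_gap: 0.0383
gripper_force: 61.8
t16.63 pos [0.5721 0.3052 0.105 ] close@-57.3 tilt [0. 0.] gap 0.0383 F [ 0.7  0.4 -1.9] q [-0.03  0.52 -0.71  1.58  0.36  1.17 -1.81]
 -> rows [-0.0003  0.0005  0.014 ] twist -0.004 min rows 1.0
```

```bash
python3 -m pendant '[[0,0,0.005,0,0],[0,0,0.010,0,0],[0,0,0.0140,0,0],[0,0,0.0145,0,0],[0,0,0.0145,0,0]]'; python3 -m pendant '[[0,0,0,0,1],[0,0,0,0,1],[0,0,0,0,1],[0,0,0,0,1],[0,0,-0.04,0,1],[0,0,-0.08,0,1],[0,0,-0.12,0,1],[0,0,-0.12,0,1]]'; python3 -c "
from h import *
go(.437,.0317,.15,8.5)"
```

```text
time: 17.05
position: [0.5729, 0.3056, 0.0914]
ee_rot: [-0.0, 0.96, 0.281, 0.001]
force: [1.8, 0.3, 4.6]
finger_gap: 0.0387
gripper_force: 62.6
time: 17.72
position: [0.5743, 0.3076, 0.2187]
ee_rot: [-0.001, 0.96, 0.281, 0.005]
force: [0.3, 1.3, 1.1]
finger_gap: 0.0855
gripper_force: 0.0
t17.72 pos [0.5743 0.3076 0.2187] close@-57.3 tilt [0.01  0.006] gap 0.0855 F [0.3 1.3 1.1] q [-0.01  0.43 -0.74  1.46  0.3   1.36 -1.77]
 -> rows [-0.2652  0.1581  0.0658] twist -1.149 min rows 10.0
```

```bash
python3 -m pendant '[[-0.265,0.158,0.03,-1.149,1],[-0.265,0.158,0.03,-1.149,1],[-0.265,0.158,0.03,-1.149,1],[-0.265,0.158,0.03,-1.149,1],[-0.265,0.158,0.03,-1.149,1],[-0.265,0.158,0.03,-1.149,1],[-0.265,0.158,0.03,-1.149,1],[-0.265,0.158,0.03,-1.149,1],[-0.265,0.158,0.03,-1.149,1],[-0.265,0.158,0.03,-1.149,1]]'; python3 -m pendant '[[0,0,0,-0.1,1],[0,0,0,-0.1,1]]'; python3 -c "
from h import *
go(.437,.0317,.10,8.5)
a=grab('side');t=grab('top')
A=cv2.resize(a[160:280,250:350],(400,480),interpolation=cv2.INTER_CUBIC)
B=cv2.resize(t[150:270,190:290],(400,480),interpolation=cv2.INTER_CUBIC)
cv2.imwrite('pics/d1.png',np.hstack([A,B]))"
```

```text
time: 18.55
position: [0.4319, 0.0246, 0.1792]
ee_rot: [0.0, 0.665, 0.747, -0.001]
force: [0.4, 0.6, 0.1]
finger_gap: 0.0854
gripper_force: 0.0
time: 18.72
position: [0.4338, 0.0285, 0.1799]
ee_rot: [0.0, 0.626, 0.78, -0.0]
force: [0.2, 0.2, 0.9]
finger_gap: 0.0851
gripper_force: 0.0
t18.72 pos [0.4338 0.0285 0.1799] close@12.5 tilt [ 0.    -0.001] gap 0.0851 F [0.2 0.2 0.9] q [ 0.62 -0.05 -0.75  2.   -0.03  1.18  0.1 ]
 -> rows [0.0025 0.0038 0.0799] twist 0.070 min rows 2.0
```

View pics/d1.png

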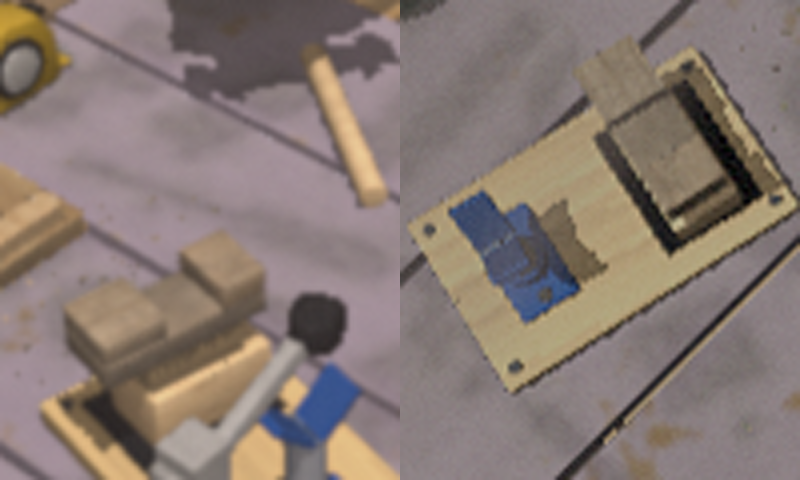

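The top tile shows the notched block on the stack, with the V far tip at (450,210)-(485,192). The side tile shows the land inner edges at (122,280)-(165,322) and (180,250)-(220,295), and the V near tip at (328,367)-(359,393). I'll compare the lateral positions.

Run:
```python
from h import *
th=np.radians(32.9);u=np.array([np.cos(th),np.sin(th)]);w=np.array([np.cos(th+np.pi/2),np.sin(th+np.pi/2)])
o=np.array([.5465,.288])
S=lambda p,z:(onz("side",(np.array(p)+.5)/4-.5+[250,160],z)[:,:2]-o)
T=lambda p,z:(onz("top",(np.array(p)-[400,0]+.5)/4-.5+[190,150],z)[:,:2]-o)
def pr(n,P): print(n,"lat",np.round(P@u*1e3,1),"along",np.round(P@w*1e3,1))
pr("S +land",S([(65,318),(122,280),(165,322),(105,355)],.108))
pr("S -land",S([(180,250),(222,232),(265,270),(220,295)],.108))
pr("S Vtip-",S([(328,367),(359,393)],.112))
pr("T Vtip+",T([(450,210),(485,192)],.112))
pr("T board",T([(408,222),(512,391),(694,46),(798,208)],.015))
pr("T n far end",T([(575,68),(632,38)],.108))
```

```text
S +land lat [61.8 23.3 23.4 60.3] along [-10.3 -16.9  22.8  24.5]
S -land lat [-13.8 -39.7 -39.8 -10.2] along [-18.2 -16.7  21.6  23.2]
S Vtip- lat [-19.4 -20.4] along [101.1 124.1]
T Vtip+ lat [25.2 23.1] along [119.6  98.1]
T board lat [ 63.  -61.6  59.8 -63.5] along [157.1 158.2 -50.  -47.6]
T n far end lat [57.5 54.4] along [ 18.4 -18. ]
```

The notch centre and V centre agree to about 2 mm laterally in both views, so the support is good. Now I'll pick up the dowel.

```bash
python3 -m pendant '[[0.0025,0.004,0.04,0.07,1],[0.0025,0.004,0.08,0.07,1],[0.0025,0.004,0.12,0.07,1],[0.0025,0.004,0.14,0.07,1],[0.0025,0.004,0.14,0.07,1],[0.0025,0.004,0.14,0.07,1]]'; python3 -c "
from h import *
go(.437,.0317,.003,8.5)"
```

```text
time: 19.32
position: [0.4368, 0.033, 0.0397]
ee_rot: [-0.001, 0.655, 0.756, -0.0]
force: [-0.1, 0.0, 1.2]
finger_gap: 0.0854
gripper_force: 0.0
t19.32 pos [0.4368 0.033  0.0397] close@8.2 tilt [-0.002  0.001] gap 0.0854 F [-0.1  0.   1.2] q [ 0.56  0.19 -0.77  2.13  0.17  0.88 -0.17]
 -> rows [-0.0014  0.0001  0.0367] twist -0.005 min rows 1.0
```

```bash
python3 -m pendant '[[-0.001,0,0.02,0,1],[-0.001,0,0.036,0,1],[-0.001,0,0.036,0,1],[-0.001,0,0.036,0,0],[-0.001,0,0.036,0,0],[-0.001,0,0.036,0,0],[-0.001,0,0.036,0,0],[-0.001,0,0.036,0,0],[-0.001,0,0.036,0,0],[-0.001,0,0.036,0,0]]'; python3 -m pendant '[[0,0,0,0,0],[0,0,0,0,0],[0,0,0,0,0],[0,0,0,0,0]]';python3 -m pendant '[[0,0,-0.04,0,0],[0,0,-0.08,0,0],[0,0,-0.12,0,0],[0,0,-0.16,0,0],[0,0,-0.20,0,0],[0,0,-0.20,0,0]]';  python3 -c "
from h import *
th=np.radians(32.9);u=np.array([np.cos(th),np.sin(th)]);w=np.array([np.cos(th+np.pi/2),np.sin(th+np.pi/2)])
o=np.array([.5465,.288])+.0015*u+.055*w;print(o)
go(o[0],o[1],.2,32.9)"
```

```text
time: 20.15
position: [0.4379, 0.0313, 0.0047]
ee_rot: [0.0, 0.654, 0.756, -0.0]
force: [-2.2, -1.4, 10.1]
finger_gap: 0.0154
gripper_force: 58.5
time: 20.48
position: [0.4379, 0.0312, 0.0047]
ee_rot: [0.0, 0.654, 0.756, -0.0]
force: [-2.5, -1.2, 11.1]
finger_gap: 0.0154
gripper_force: 58.5
time: 20.98
position: [0.4409, 0.032, 0.2113]
ee_rot: [0.004, 0.654, 0.756, 0.003]
force: [2.2, 0.5, -0.7]
finger_gap: 0.0152
gripper_force: 59.5
[0.51788484 0.33499385]
t20.98 pos [0.4409 0.032  0.2113] close@8.3 tilt [ 0.01  -0.002] gap 0.0152 F [ 2.2  0.5 -0.7] q [ 0.66 -0.07 -0.78  1.94 -0.05  1.24  0.03]
 -> rows [0.2887 0.1198 0.0116] twist -0.429 min rows 8.0
```

```bash
python3 -m pendant '[[0.288,0.12,0.01,-0.429,0],[0.288,0.12,0.01,-0.429,0],[0.288,0.12,0.01,-0.429,0],[0.288,0.12,0.01,-0.429,0],[0.288,0.12,0.01,-0.429,0],[0.288,0.12,0.01,-0.429,0],[0.288,0.12,0.01,-0.429,0],[0.288,0.12,0.01,-0.429,0],[0.288,0.12,0.01,-0.429,0],[0.288,0.12,0.01,-0.429,0]]'; python3 -m pendant '[[0,0,0,0,0],[0,0,0,0,0]]';  python3 -c "
from h import *
go(.5179,.3350,.14,32.9)
a=grab('side');t=grab('top')
A=cv2.resize(a[150:270,250:350],(400,480),interpolation=cv2.INTER_CUBIC)
B=cv2.resize(t[130:250,190:290],(400,480),interpolation=cv2.INTER_CUBIC)
cv2.imwrite('pics/d2.png',np.hstack([A,B]))"
```

```text
time: 21.82
position: [0.5139, 0.3351, 0.1933]
ee_rot: [-0.001, 0.477, 0.879, -0.0]
force: [-0.1, -1.1, -0.1]
finger_gap: 0.0152
gripper_force: 59.5
time: 21.98
position: [0.5151, 0.332, 0.194]
ee_rot: [0.0, 0.479, 0.878, -0.0]
force: [-0.3, 0.6, -0.7]
finger_gap: 0.0154
gripper_force: 59.5
t21.98 pos [0.5151 0.332  0.194 ] close@32.8 tilt [ 0.    -0.001] gap 0.0154 F [-0.3  0.6 -0.7] q [ 0.08  0.43 -0.95  1.57  0.36  1.32 -0.34]
 -> rows [0.0011 0.004  0.054 ] twist -0.002 min rows 2.0
```

View pics/d2.png

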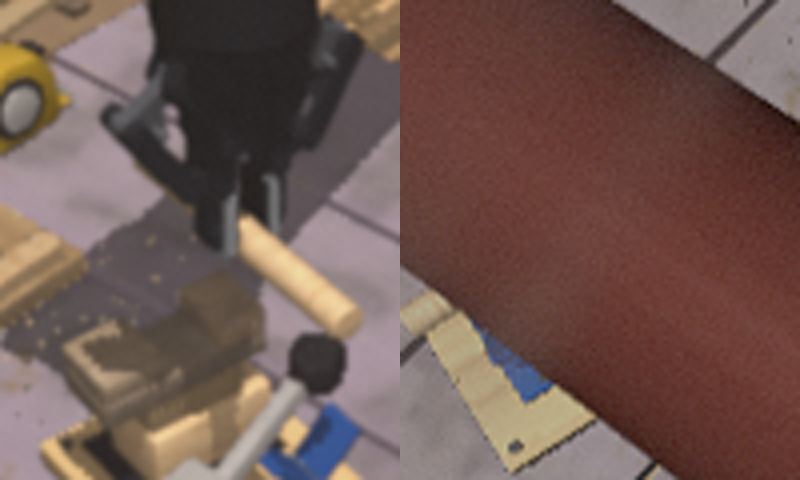

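The side tile shows the dowel gripped, its V-side end at (345,318). The notched block hasn't moved. I'll check that end against a level, centred dowel.

Run:
```python
from h import *
th=np.radians(122.8);w=np.array([np.cos(th),np.sin(th),0])
for L,dz in((.08,0),(.07,0),(.08,-.01)):
    X=np.array([.5151,.332,.1983+dz])+L*w
    print(L,dz,(proj("side",X)[0]-[250,150]+.5)*4-.5)
```

```text
0.08 0 [343.93577295 325.0607232 ]
0.07 0 [330.13915041 313.13766031]
0.08 -0.01 [343.71576676 341.72565845]
```

```bash
python3 -m pendant '[[0.001,0.004,0.03,0,0],[0.001,0.004,0.06,0,0],[0.001,0.004,0.08,0,0],[0.001,0.004,0.088,0,0],[0.001,0.004,0.088,0,0],[0.001,0.004,0.088,0,0]]'; python3 -c "
from h import *
go(.5179,.3350,.098,32.9)"
```

```text
time: 22.58
position: [0.518, 0.3364, 0.1069]
ee_rot: [0.0, 0.479, 0.878, 0.0]
force: [0.3, -0.0, 0.8]
finger_gap: 0.0152
gripper_force: 59.5
t22.58 pos [0.518  0.3364 0.1069] close@32.8 tilt [0.001 0.   ] gap 0.0152 F [ 0.3 -0.   0.8] q [ 0.04  0.52 -0.9   1.66  0.44  1.18 -0.39]
 -> rows [-0.0011 -0.0008  0.0089] twist -0.001 min rows 1.0
```

```bash
python3 -m pendant '[[-0.001,0,0.003,0,0],[-0.001,0,0.006,0,0],[-0.001,0,0.008,0,0],[-0.001,0,0.008,0,0]]'; python3 -c "
from h import *
go(.5179,.3350,.098,32.9)
crop(grab('side'),240,180,360,280,6,'d3')"
```

```text
time: 22.92
position: [0.5183, 0.3357, 0.0981]
ee_rot: [0.0, 0.478, 0.878, 0.0]
force: [0.1, -0.6, -0.1]
finger_gap: 0.0158
gripper_force: 59.5
t22.92 pos [0.5183 0.3357 0.0981] close@32.9 tilt [0. 0.] gap 0.0158 F [ 0.1 -0.6 -0.1] q [ 0.04  0.53 -0.9   1.66  0.44  1.17 -0.4 ]
 -> rows [-0.0004 -0.0007  0.0001] twist -0.001 min rows 1.0
```

View pics/d3.png

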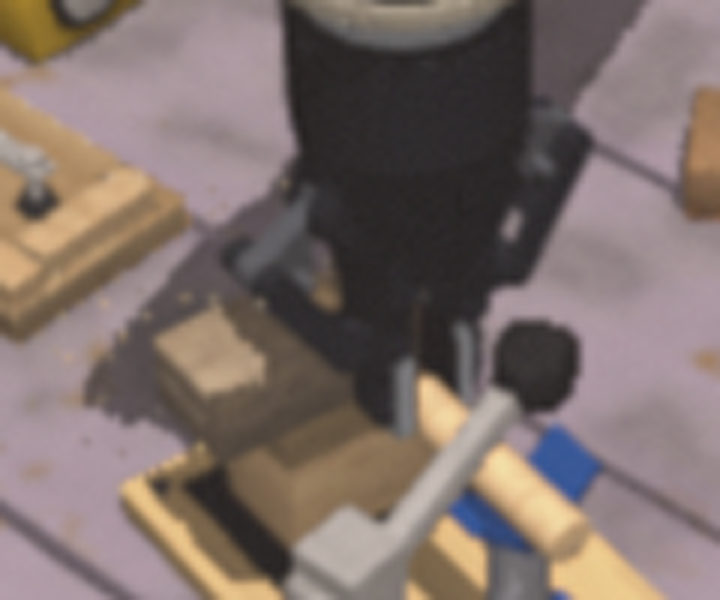

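The dowel lies between the V plates (end at (570,525)) and inside the notch, with no contact yet. I'll lower gently until it touches.

```bash
python3 -m pendant '[[0,0,0.001,0,0],[0,0,0.001,0,0]]'; python3 -m pendant '[[0,0,0.001,0,0],[0,0,0.001,0,0]]'
```

```text
time: 23.13
position: [0.5184, 0.336, 0.0979]
ee_rot: [0.0, 0.478, 0.878, 0.0]
force: [-0.4, -1.5, 5.5]
finger_gap: 0.0152
gripper_force: 60.2
time: 23.3
position: [0.5184, 0.336, 0.0978]
ee_rot: [0.001, 0.478, 0.878, 0.0]
force: [-3.9, -4.1, 14.5]
finger_gap: 0.0155
gripper_force: 61.1
```

```bash
python3 -m pendant '[[0,0,-0.001,0,0],[0,0,-0.001,0,0.4],[0,0,-0.001,0,0.4],[0,0,-0.001,0,1],[0,0,-0.001,0,1],[0,0,-0.001,0,1],[0,0,-0.001,0,1]]'; python3 -m pendant '[[0,0,-0.02,0,1],[0,0,-0.04,0,1],[0,0,-0.07,0,1],[0,0,-0.10,0,1],[0,0,-0.14,0,1],[0,0,-0.16,0,1],[-0.04,0,-0.16,0,1],[-0.08,0,-0.16,0,1],[-0.12,0,-0.16,0,1],[-0.16,0,-0.16,0,1]]'; python3 -m pendant '[[-0.04,0,0,0,1],[-0.08,0,0,0,1],[-0.12,0,0,0,1],[-0.16,0,0,0,1],[-0.16,0,0,0,1],[-0.16,0,0,0,1]]'; python3 -c "
from h import *
a=grab('side');t=grab('top')
A=cv2.resize(a[160:280,250:350],(400,480),interpolation=cv2.INTER_CUBIC)
B=cv2.resize(t[150:270,190:290],(400,480),interpolation=cv2.INTER_CUBIC)
cv2.imwrite('pics/e1.png',np.hstack([A,B]))"
```

```text
time: 23.88
position: [0.518, 0.3358, 0.0968]
ee_rot: [-0.0, 0.478, 0.878, -0.0]
force: [-1.3, 0.2, 0.5]
finger_gap: 0.0804
gripper_force: 0.0
time: 24.72
position: [0.6057, 0.1998, 0.2572]
ee_rot: [0.0, 0.478, 0.878, 0.0]
force: [1.4, 0.4, -0.8]
finger_gap: 0.0851
gripper_force: 0.0
time: 25.22
position: [0.6928, 0.0635, 0.2558]
ee_rot: [-0.001, 0.481, 0.877, -0.0]
force: [0.1, 0.2, -0.2]
finger_gap: 0.0853
gripper_force: 0.0
```

View pics/e1.png

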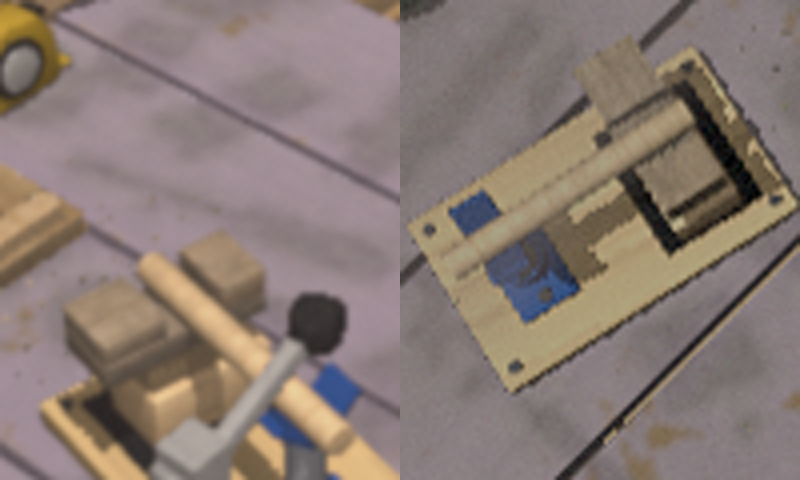

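The dowel rests in the notch and the V, parallel to the board, with its ends at (450,258) and (690,112) in the top tile. One numeric check, then I hand in.

Run:
```python
from h import *
P=onz("top",(np.array([(450,258),(690,112)])-[400,0]+.5)/4-.5+[190,150],.102);v=P[0]-P[1];m=P.mean(0)[:2]
a=np.radians(122.9);pad=np.array([.5465,.288]);V=pad+.11*np.array([np.cos(a),np.sin(a)])
d=[np.linalg.norm(m-pad),np.linalg.norm(m-V)]
print(m,np.linalg.norm(v),np.degrees(np.arctan2(v[1],v[0])),d)
if max(d)<.064: print(robot.close_job())
```

```text
[0.5182464  0.33685347] 0.15741182615436886 121.52613949425016 [np.float64(0.05643516255249344), np.float64(0.05370877326892452)]
the job is handed in; nothing more can be done
None
```

The support is built on the pad and the dowel is lying in the notch and the V-rest with the gripper clear. I measured its middle at 56 mm from the pad and 54 mm from the V-rest, about 1.4° off the pad line; the job is handed in, with no verdict returned.

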